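# Fold down the ratchet display leaf

## Robot

A 6-joint arm with a two-finger parallel gripper is mounted at the origin on the work surface. World frame = base frame: x ahead of the robot, y to its left, z up, the work surface at z = 0. Lengths are in m, angles in rad, forces in N, time in s.
With the tool pointing down it reaches from about 0.425 to 0.95 m from the base axis. Payload 3.5 kg.
Tool frame: the origin (TCP) lies at the very end of the fingers, on their centre line; the grasp point (between the pads) lies 19 mm behind it; z points along the fingers, y is the line along which they close (so a half turn about z gives the same grasp; the last joint's range is limited). The gripper opens to 85 mm and grips with 20 to 120 N. Pads are 22 mm wide; open, the fingers measure 114 mm over their backs; the gripper's body (76 mm by 85 mm) begins 54 mm behind the grasp point. The pads swing forward as they close: fully open they stand 13 mm farther back than shut.
Start: joints at [-1.273, 0.286, 1.577, -0, 1.279, -0.15], TCP at [0.292, -0.608, 0.231] pointing down, gripper open.
Joint ranges: [-2.77, 2.77], [-0.9, 2.22], [0.21, 2.48], [-1.53, 4.67], [0.24, 2.81], [-2.84, 2.84]. Speed limits (rad/s): [2.79, 2.79, 3.14, 3.14, 3.14, 3.14].

## Interface

Orientations are given as a unit quaternion [w, x, y, z].
In Python, from workcell import telemetry, imaging, bot gives the robot as it stands.
- The arm moves only by the tool arm_command, never from a script. Its argument "motion" is one flat list of numbers, 4 for each row, row after row: the shift along the world's x, y, z in cm, then the turn about the world's z in degrees. In form: [x, y, z, twist, x, y, z, twist, ...]. A call has 1 to 8 rows; each row shifts and turns the commanded pose from where the row before left it; what a row does not reach is not made up. A row lasts 1/8 s, in which the tool goes at most 62.5 mm and 10.7 degrees, less where a joint would pass 70% of its speed; a pose out of reach is approached as far as the arm can. A call with a gripper value outside its range is refused whole. "jaw" is the closure, from 0 (fully open) to 1 (shut), set as the call begins (left out, the last holds). The fingers move at their own pace and stop on an object; "squeeze" is the grip in N (left out, the last holds). Time passes only in rows, so rows that do not move let the fingers close. It gives the time, the measured TCP pose, the force, the opening and the grip force at its end, in the units of the state.
- telemetry.sense(): the state, without advancing time (a new reading comes with each control period).
- imaging.get_image(name): name is "scene" or "top" or "wrist"; returns a dict with "pixels" (420x560x3 uint8, red, green, blue), "depth" (420x560 float32, m along the optical axis (not along the pixel's ray), 0 where there is no reading), "K" (3x3 intrinsics, pixels), "k1" (the pictures are not rectified: a ray, as slopes to the right and down, at radius r is drawn at 1 + k1 r^2 times it, then the intrinsics apply), "R" (3x3) and "t" (3): a world point X has camera coordinates R X + t. Camera axes: x right, y down, z forward; pixel columns grow to the right and rows downward; lengths in m; the calibration is good to about 2 mm. A picture is of the moment at which its call begins.
- bot.close_job(): hands the job in; it is judged then, once.
The state is a dict: "time_s": time; "joints": joint angles; "joint_vel": joint speeds; "joint_torque": joint torques, N m; "ee_pos": TCP position; "tool_rot": TCP orientation; "force": force on the tool from outside, world axes, zero at the start; "wrist_torque": the same for the moment, N m; "opening": finger opening in m; "finger_force": force on a finger pad.
Only numpy, scipy, OpenCV 4.12 (cv2) and the standard library are available. Lean on these libraries where they do the work, as an engineer would, in place of code of your own. Each camera call takes 0.05 s, during which the arm holds its last target. There are 200 camera calls.

## Task

Fold the tilted paint display flat for closing time: press the red pawl's thumb pad well down so that the pawl is free of the teeth, then push the leaf down by the blue strip at its free edge until it lies fully flat on its base. Leave the pawl released, do not lift the leaf, and do not knock or move the pots, jars and other things around it.

Things in the scene. Friction and masses are not known exactly. Their poses are not given: they have to be found in the camera images.
- stand: folding counter display, fixed: black base 250 x 270 mm, 40 mm high. Origin on the counter near its middle; x points from the leaf's free edge to the hinge and pawl (roughly away from the robot), y to the pawl's side, z up. Hinge line along y at x = +15 mm, height 50 mm. A toothed steel quadrant (68 mm radius about the hinge) and the red pawl stand in a lane at y = +95 mm
- leaf_hinge (a point): middle of the leaf's hinge line, 50 mm above the counter; does not move with the leaf
- leaf (a joint): tilt of the white leaf, rad: 0 = flat on its rests (top face 54 mm above the counter), more = free edge higher; starts at 0.58 to 0.68, and the pawl blocks it below about 0.55. Leaf: 125 mm from hinge to free edge, 158 wide, 8 thick, with paint pans 5 mm proud. With the pawl free it stays where left; 4 to 8 N on the strip pushes it down. Not to be lifted above 0.78
- push_strip (a point): middle of the bare blue strip (28 x 158 mm) along the leaf's free edge, on its top face, 110 mm from the hinge line: where to push. It travels down an arc about the hinge, towards the robot, and ends 54 mm above the counter
- pawl (a joint): turn of the red ratchet pawl in rad: 0 = nose fully in the teeth, grows as its pad is pressed down, 0.45 = stop; the nose is clear of the teeth from about 0.2. It pivots about a line along the stand's y at stand x = +69 mm, height 105 mm, and stays where it is left (2 to 4 N on the pad moves it)
- pawl_pad (a point): middle of the top of the pawl's red thumb pad, 28 mm (along the stand's x) by 34 mm, 36 mm beyond the pivot on the side away from the leaf; 113 mm above the counter when engaged, level; pressed fully it has sunk about 16 mm and slopes down away from the pivot
- pot_blue: small black pot, blue lid, 38 mm across, 34 mm tall, standing on the base's deck beside the leaf, on the side away from the pawl; origin at the middle of its underside; to be left alone
- pot_yellow: the same with a yellow lid, on the same deck; origin at the middle of its underside; to be left alone
- jar_green: black jar, green lid, 64 mm across, 55 mm tall, on the counter near the pawl's side of the stand; origin at the middle of its underside; to be left alone
- spray: clear spray bottle, 48 mm across, 135 mm tall, on the counter at the other side of the stand; origin at the middle of its underside; to be left alone
- jar_orange: black jar, orange lid, 64 mm across, 55 mm tall, on the counter; origin at the middle of its underside; to be left alone
- cup: white cup, 76 mm across, 85 mm tall, on the counter; origin at the middle of its underside; to be left alone
- brush: make-up brush 170 mm long lying on the counter; origin at its underside, its x axis along its length; to be left alone

How it is judged:
On the way, in this order (a step that is already met when the one before it is completed fails the run):
1. the pawl is pressed free of the teeth while the leaf is still up (value of joint pawl above 0.27 rad and value of joint leaf above 0.5 rad), for 0.1 s.
2. the leaf is pushed down flat (value of joint leaf below 0.04 rad and value of joint pawl above 0.22 rad), for 0.1 s.
At the end, for the whole second after the job is handed in: the leaf is at rest within 0.04 rad (about 4 mm at its edge) of flat and the pawl is still released (above 0.22 rad) (all of step 2 and velocity of joint leaf between -0.05 and 0.05 rad/s); the robot touches nothing.
It fails at once if the leaf is lifted above where it stood (over 0.78 rad) (value of joint leaf above 0.78 rad).
It fails at once if a pot, jar, bottle, cup or brush is moved or lifted by more than 25 mm (distance of any of pot_blue, pot_yellow, jar_green, spray, jar_orange, cup, brush from where it was at the start of the episode above 0.025 m).
It fails at once if a pot, jar, bottle or cup is knocked over (angle between any of pot_blue, pot_yellow, jar_green, spray, jar_orange, cup's own z axis and vertical above 0.5 rad).
It also fails if it takes over 40 s, if anything falls off the work surface, if the arm or the gripper's body presses on something with over 40 N, if the wrist force passes 120 N, or if a joint passes its speed limit or range.

## Working session

There is one attempt and no reset: what is moved stays moved. The work goes in short steps, Python scripts to look and compute and a tool call to move; the robot and the scene stay as the last step left them, time stands still between calls to the robot, and variables do not carry over. Pictures are saved under pics/ and viewed, at most 10 in all, crops included, and the job is handed in when it is done.

Besides the shell and the picture viewer there is one more tool, called after "Request:" as a command line: name --argument value ..., lists and objects as JSON in quotes. arm_command: Moves the arm, as the interface text tells. Its arguments: {"type":"object","properties":{"motion":{"type":"array","items":{"type":"number"}},"jaw":{"type":"number"},"squeeze":{"type":"number"}},"required":["motion"]}

```bash
mkdir -p pics; cat > h.py <<'E'
import numpy as np,cv2
from workcell import telemetry,imaging,bot
def grab(n,f):
    d=imaging.get_image(n); cv2.imwrite(f'pics/{f}.png',d['pixels'][...,::-1]); np.savez(f'pics/{f}.npz',**d); return d
def pts(d):
    h,w=d['depth'].shape; u,v=np.meshgrid(np.arange(w),np.arange(h))
    dist=np.array([d['k1'],0,0,0],float)
    p=cv2.undistortPoints(np.stack([u,v],-1).reshape(-1,1,2).astype(float),d['K'].astype(float),dist).reshape(h,w,2)
    z=d['depth'].astype(float); c=np.dstack([p[...,0]*z,p[...,1]*z,z])
    return (c-d['t'])@d['R']
E
python3 - <<'E'
from h import *
for n in('scene','top'):
    d=grab(n,n)
print(telemetry.sense())
E
```

```text
{'time_s': 0.1, 'joints': array([-1.27299216e+00,  2.87072787e-01,  1.57804321e+00, -5.48862616e-06,
        1.27859000e+00, -1.50021162e-01]), 'joint_vel': array([ 0.00027393, -0.00230241, -0.00370937,  0.00074097, -0.00066242,
        0.00193317]), 'joint_torque': array([ 1.31104578e-03, -4.07297230e+01, -2.93699867e+01, -1.56536366e-04,
        3.41230399e-03, -2.97920472e-06]), 'ee_pos': array([ 0.29211497, -0.60785641,  0.23008153]), 'tool_rot': array([-1.05359478e-03,  9.75035401e-01,  2.22046953e-01, -8.06280366e-05]), 'force': array([ 0.27678592,  0.20164277, -0.18912152]), 'wrist_torque': array([ 0.03228281, -0.01438051, -0.05469511]), 'finger_force': 0.0, 'opening': 0.08535075278563552}
```

View pics/scene.png

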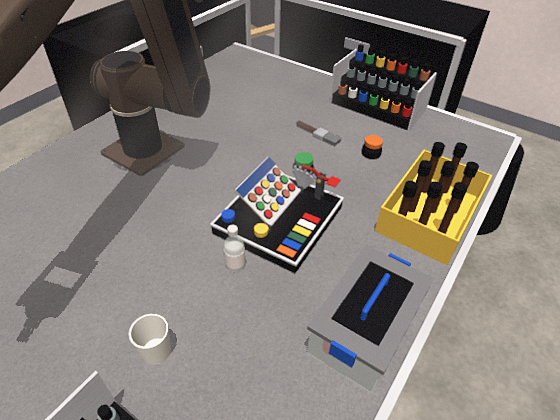

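View pics/top.png

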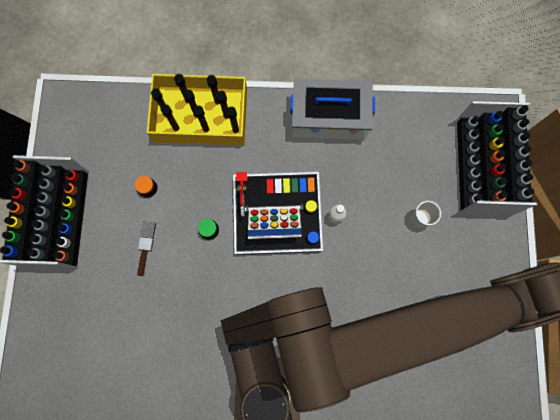

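The scene view shows the stand with its red pad at about (333,181), the blue strip at (256,177), and the green jar at (304,160). In the top view the pad is at (241,177), the strip at (274,234), the green jar at (207,229) and the spray at (337,214). Next I'll measure these from the depth data.

```bash
python3 - <<'E'
from h import *
for n in('scene','top'):
    d=dict(np.load(f'pics/{n}.npz')); P=pts(d); hsv=cv2.cvtColor(d['pixels'],cv2.COLOR_RGB2HSV).astype(int)
    H,S,V=[hsv[...,i] for i in range(3)]
    x0,x1,y0,y1=(205,350,140,275) if n=='scene' else (190,360,165,260)
    m=np.zeros(H.shape,bool); m[y0:y1,x0:x1]=1; m&=(d['depth']>0)
    def show(k,mm):
        q=P[mm&m]
        print(n,k,len(q),np.median(q,0).round(3),np.percentile(q,3,0).round(3),np.percentile(q,97,0).round(3)) if len(q) else print(k,0)
        return q
    red=((H<6)|(H>174))&(S>180)&(V>110)
    show('redpad',red&(P[...,2]>.085))
    show('blue',(H>105)&(H<125)&(S>130)&(P[...,2]>.075))
    show('green',(H>50)&(H<75)&(S>130)&(P[...,2]<.075)&(P[...,2]>.045))
    show('yellow',(H>22)&(H<30)&(S>150)&(P[...,2]>.06)&(P[...,2]<.09))
    mm=m&(P[...,2]>.03)&(P[...,2]<.046)
    if n=='top':
        pp=P[mm][:,:2].astype(np.float32)
        k=cv2.connectedComponentsWithStats(((P[...,2]>.02)&(P[...,2]<.3)&m).astype(np.uint8))
        for i in range(1,k[0]):
            q=P[k[1]==i]
            if len(q)>60: print(len(q),cv2.minAreaRect(q[:,:2].astype(np.float32)),q[:,2].max())
    c=d['pixels'][y0:y1,x0:x1][...,::-1]; cv2.imwrite(f'pics/{n}_c.png',cv2.resize(c,None,fx=4,fy=4,interpolation=cv2.INTER_CUBIC))
E
```

```text
scene redpad 127 [0.624 0.098 0.115] [0.558 0.086 0.112] [0.643 0.113 0.128]
scene blue 290 [ 0.464 -0.058  0.115] [ 0.45  -0.132  0.075] [0.506 0.029 0.127]
scene green 43 [0.5   0.209 0.057] [0.485 0.186 0.049] [0.505 0.226 0.061]
scene yellow 128 [ 0.553 -0.111  0.075] [ 0.534 -0.126  0.069] [ 0.57  -0.023  0.078]
top redpad 185 [0.613 0.1   0.112] [ 0.485 -0.036  0.101] [0.641 0.117 0.129]
top blue 368 [ 0.461 -0.003  0.114] [ 0.447 -0.12   0.076] [0.488 0.07  0.125]
top green 262 [0.477 0.206 0.054] [0.452 0.181 0.047] [0.503 0.231 0.061]
top yellow 40 [ 0.537 -0.036  0.07 ] [ 0.529 -0.128  0.064] [ 0.566 -0.021  0.077]
6905 ((0.5359232425689697, -0.00755801796913147), (0.25404465198516846, 0.27251896262168884), 3.9466323852539062) 0.1317905845629719
250 ((0.530107855796814, -0.19288276135921478), (0.04779694974422455, 0.041866689920425415), 71.80874633789062) 0.13979207427451795
327 ((0.47505468130111694, 0.20622161030769348), (0.0596737340092659, 0.05860726535320282), 77.02023315429688) 0.06560221215983421
```

View pics/top_c.png

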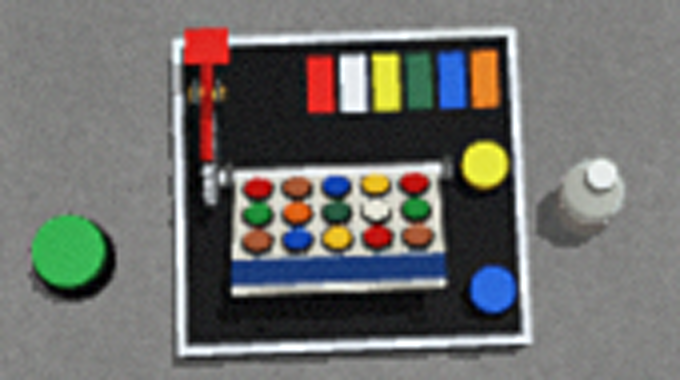

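View pics/scene_c.png

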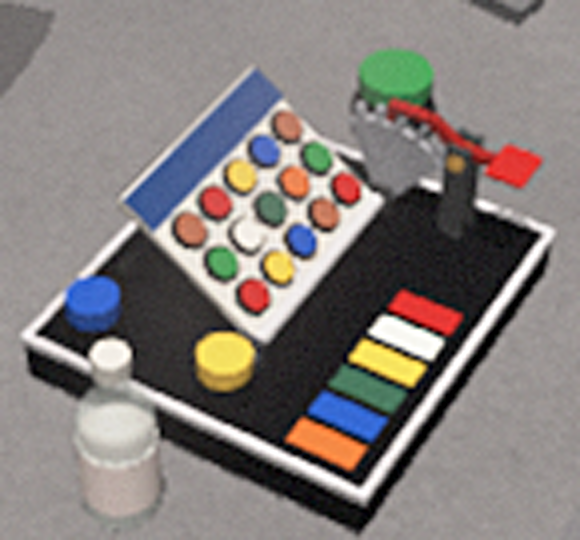

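```bash
python3 - <<'E'
from h import *
for n in('scene','top'):
    d=dict(np.load(f'pics/{n}.npz')); P=pts(d); hsv=cv2.cvtColor(d['pixels'],cv2.COLOR_RGB2HSV).astype(int)
    H,S,V=[hsv[...,i] for i in range(3)]; X,Y,Z=[P[...,i] for i in range(3)]
    red=((H<6)|(H>174))&(S>180)&(V>110)&(X>.616)&(X<.66)&(Y>.07)&(Y<.13)&(Z>.1)
    q=P[red]; print(n,'pad',len(q),q.mean(0).round(4),q.min(0).round(3),q.max(0).round(3),cv2.minAreaRect(q[:,:2].astype(np.float32)))
    b=(H>105)&(H<125)&(S>130)&(Z>.095)&(X<.48)&(X>.43)&(Y>-.1)&(Y<.08); q=P[b]
    pl=np.linalg.lstsq(np.c_[q[:,:2]-q[:,:2].mean(0),np.ones(len(q))],q[:,2],rcond=None)[0]
    print('strip',len(q),q.mean(0).round(4),np.percentile(q,2,0).round(3),np.percentile(q,98,0).round(3),'tilt',np.arctan(np.hypot(*pl[:2])),'yaw',np.arctan2(-pl[1],-pl[0]))
    r=cv2.minAreaRect(q[:,:2].astype(np.float32)); print(r)
E
```

```text
scene pad 82 [0.6316 0.0994 0.115 ] [0.616 0.083 0.111] [0.644 0.118 0.118] ((0.6299892067909241, 0.10080283135175705), (0.02836928516626358, 0.03355371952056885), 5.227656364440918)
strip 174 [ 0.464  -0.0479  0.1203] [ 0.452 -0.08   0.112] [0.476 0.01  0.128] tilt 0.5859779407720871 yaw 0.058757571404436035
((0.4641127288341522, -0.02689831703901291), (0.020891549065709114, 0.1090993732213974), 4.64954948425293)
top pad 88 [0.6281 0.1031 0.1116] [0.616 0.088 0.102] [0.642 0.12  0.12 ] ((0.629126787185669, 0.10391821712255478), (0.03151021525263786, 0.025921620428562164), 89.79902648925781)
strip 306 [ 0.4601 -0.0008  0.1159] [ 0.447 -0.077  0.106] [0.473 0.072 0.126] tilt 0.6081227783852722 yaw 0.06288832414163403
((0.4651404917240143, -0.0025906413793563843), (0.030540678650140762, 0.15458233654499054), 4.401895046234131)
```

Request:
arm_command --motion '[3,6,0,-8,3,6,0,-8,4,6,0,-7,4,6,0,0,4,6,0,0,4,6,0,0,4,6,0,0,3,6,0,0]' --jaw 1

```text
time_s: 1.1
ee_pos: [0.5502, -0.1788, 0.2309]
tool_rot: [-0.0, 1.0, 0.023, -0.0]
force: [1.3, -0.4, 0.0]
opening: 0.0
finger_force: 0.0
```

Request:
arm_command --motion '[1.2,5.8,0,0,1.2,5.8,0,0,1.2,5.8,-1,0,1.2,5.5,-2,1,0,0,-3,0,0,0,-2.5,0,0,0,0,0,0,0,0,0]'

```text
time_s: 2.1
ee_pos: [0.598, 0.0481, 0.1472]
tool_rot: [0.0, 0.999, 0.032, 0.001]
force: [-0.3, -0.1, 0.2]
opening: -0.0002
finger_force: 0.0
```

Request:
arm_command --motion '[1.6,2.7,0,0,1.8,2.6,0,0,0,0,0,0,0,0,-1.5,0,0,0,-1.5,0,0,0,0,0]'

```text
time_s: 2.85
ee_pos: [0.6298, 0.1006, 0.1138]
tool_rot: [-0.0, 1.0, 0.031, -0.002]
force: [0.0, -0.2, -0.6]
opening: -0.0006
finger_force: 0.0
```

```bash
python3 - <<'E'
from h import *
s=telemetry.sense();print(s['ee_pos'],s['force'])
d=grab('scene','s2'); c=d['pixels'][100:250,230:400][...,::-1]; cv2.imwrite('pics/s2c.png',cv2.resize(c,None,fx=4,fy=4,interpolation=cv2.INTER_CUBIC))
E
```

```text
[0.62983486 0.1005975  0.11382575] [ 0.0033178  -0.22950807 -0.56236398]
```

View pics/s2c.png

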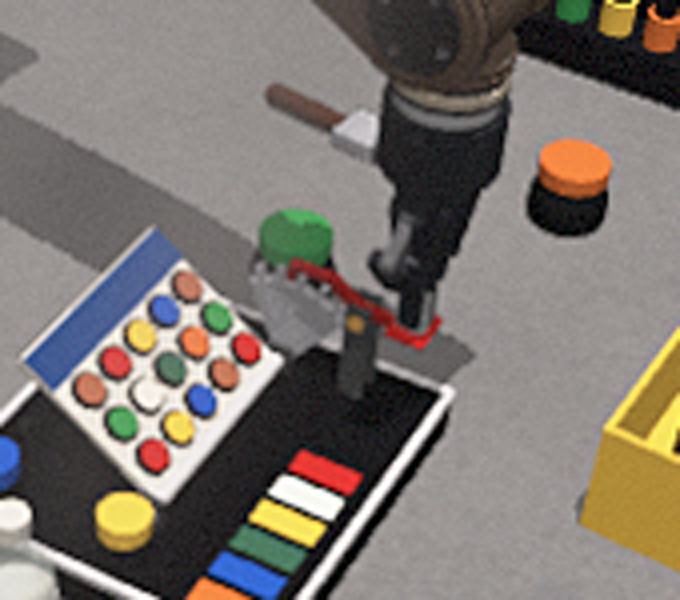

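The closed fingertips sit over the middle of the red pad (crop ≈(415,325)) and the leaf is still up. Now I'll press.

Request:
arm_command --motion '[0,0,-0.5,0,0,0,-0.5,0,0,0,-0.4,0,0,0,-0.2,0,0,0,0,0]'

```text
time_s: 3.52
ee_pos: [0.6321, 0.1012, 0.1004]
tool_rot: [0.0, 0.999, 0.032, 0.001]
force: [2.5, -1.0, 1.8]
opening: 0.0002
finger_force: 1.3
```

Request:
arm_command --motion '[0,0,-0.3,0,0,0,-0.2,0,0,0,0,0]'

```text
time_s: 3.9
ee_pos: [0.632, 0.1012, 0.0983]
tool_rot: [0.0, 0.999, 0.032, 0.0]
force: [-2.9, -1.3, 14.4]
opening: 0.0002
finger_force: 5.2
```

```bash
python3 - <<'E'
from h import *
d=grab('scene','s3'); c=d['pixels'][140:215,290:375][...,::-1]; cv2.imwrite('pics/s3c.png',cv2.resize(c,None,fx=7,fy=7,interpolation=cv2.INTER_CUBIC))
E
```

```text
(no output)
```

View pics/s3c.png

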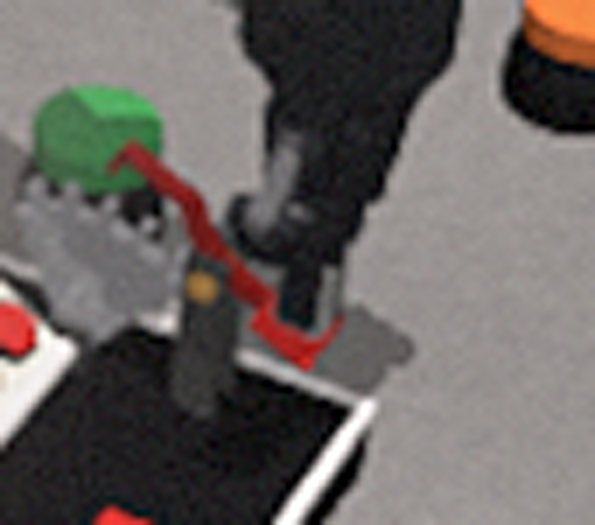

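Nose (crop ≈(130,155)) is clear of the teeth and the pad is at its stop, as the 14 N reading confirms. Lift off and go over the strip.

Request:
arm_command --motion '[0,0,2,0,0,0,3,0,0,0,3,0,-3,-1.8,0,0,-3,-1.8,0,0,-3,-1.8,0,0,-3,-1.8,0,0,-3,-1.8,0,0]'

```text
time_s: 4.95
ee_pos: [0.4793, 0.0114, 0.1746]
tool_rot: [-0.001, 0.999, 0.032, -0.002]
force: [0.3, 0.2, 0.4]
opening: 0.0003
finger_force: 0.0
```

Request:
arm_command --motion '[-2.2,-1.4,0,0,0,0,-1,0,0,0,-2,0,0,0,-1,0,0,0,0,0]'

```text
time_s: 5.58
ee_pos: [0.4589, -0.0021, 0.134]
tool_rot: [-0.001, 0.999, 0.032, -0.002]
force: [-0.6, 0.5, 0.7]
opening: -0.0001
finger_force: 0.0
```

Request:
arm_command --motion '[0,0,-1,0,-0.5,0,-1,0,-0.5,0,-1,0,-0.4,0,-1,0,-0.3,0,-1,0,-0.2,0,-1,0,-0.1,0,-1,0,0,0,0,0]'

```text
time_s: 6.58
ee_pos: [0.4393, -0.0028, 0.065]
tool_rot: [-0.0, 0.999, 0.032, -0.0]
force: [-1.2, 0.5, 0.3]
opening: -0.0001
finger_force: 0.0
```

Request:
arm_command --motion '[0,0,-0.6,0,0,0,-0.4,0,0,0,-0.3,0,0,0,0,0]'

```text
time_s: 7.08
ee_pos: [0.4389, -0.0028, 0.0538]
tool_rot: [-0.0, 0.999, 0.032, -0.002]
force: [-7.3, -1.3, 15.1]
opening: 0.0002
finger_force: 7.4
```

```bash
python3 - <<'E'
from h import *
d=grab('scene','s4'); c=d['pixels'][110:280,190:390][...,::-1]; cv2.imwrite('pics/s4c.png',cv2.resize(c,None,fx=3.5,fy=3.5,interpolation=cv2.INTER_CUBIC))
E
```

```text
(no output)
```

View pics/s4c.png

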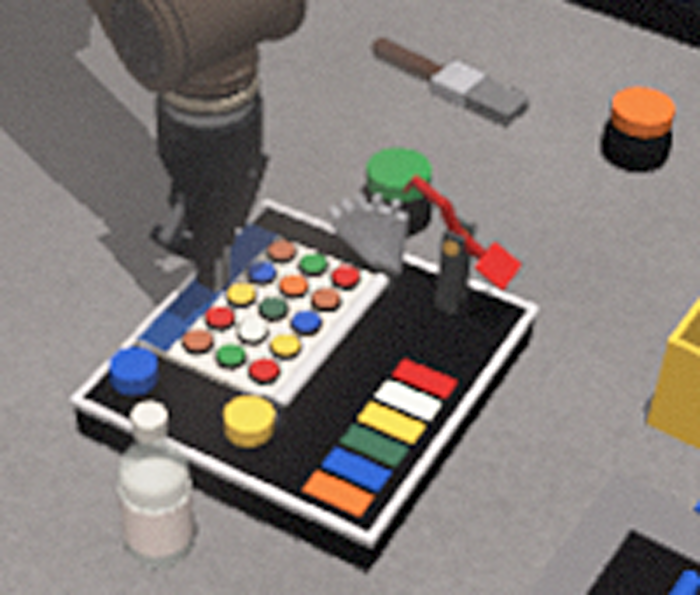

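The leaf lies flat under the finger (crop ≈(210,285)), the pawl is still released, and the pots haven't moved. I'll lift off and verify.

Request:
arm_command --motion '[0,0,0.5,0,0,0,2,0,0,0,3,0,0,0,5,0,0,0,5,0,0,-5,0,0,0,-5,0,0,0,0,0,0]'

```text
time_s: 8.12
ee_pos: [0.4396, -0.1049, 0.2074]
tool_rot: [0.0, 1.0, 0.03, 0.0]
force: [-0.2, 0.1, -0.2]
opening: -0.0
finger_force: 0.0
```

Request:
arm_command --motion '[0,-5,0,0,0,-5,0,0,0,-5,0,0,0,-5,0,0,0,0,0,0,0,0,0,0]'

```text
time_s: 8.88
ee_pos: [0.4396, -0.3014, 0.2066]
tool_rot: [-0.001, 0.999, 0.032, -0.0]
force: [1.1, 0.4, -0.1]
opening: 0.0
finger_force: 0.0
```

```bash
python3 - <<'E'
from h import *
print(telemetry.sense()['ee_pos'])
for n in('scene','top'):
    d=grab(n,n+'5'); P=pts(d); hsv=cv2.cvtColor(d['pixels'],cv2.COLOR_RGB2HSV).astype(int)
    H,S,V=[hsv[...,i] for i in range(3)]; X,Y,Z=[P[...,i] for i in range(3)]
    q=P[(H>105)&(H<125)&(S>130)&(X<.47)&(X>.42)&(Y>-.08)&(Y<.07)&(Z>.03)]
    pl=np.linalg.lstsq(np.c_[q[:,:2]-q[:,:2].mean(0),np.ones(len(q))],q[:,2],rcond=None)[0]
    print(n,len(q),q.mean(0).round(4),'tilt',pl)
    w=P[(S<50)&(V>120)&(X<.55)&(X>.46)&(Y>-.07)&(Y<.05)&(Z>.03)]; print('white z',np.median(w[:,2]))
    q=P[((H<6)|(H>174))&(S>180)&(V>110)&(X>.61)&(X<.66)&(Y>.07)&(Y<.13)&(Z>.07)]; print('pad',len(q),q.mean(0).round(4),np.ptp(q[:,2]).round(3),np.polyfit(q[:,0],q[:,2],1)[0].round(2))
E
```

```text
[ 0.43955716 -0.30139313  0.20660502]
scene 207 [ 0.4435 -0.0304  0.057 ] tilt [0.09599667 0.02210348 0.05700014]
white z 0.05690019118420217
pad 89 [0.6289 0.1008 0.0986] 0.017 -0.44
top 424 [ 0.4386 -0.003   0.0538] tilt [0.09592993 0.0082242  0.05383571]
white z 0.054103160537970006
pad 72 [0.6256 0.1036 0.0968] 0.028 -0.63
```

```bash
python3 -c "
from workcell import bot; print(bot.close_job())"
```

```text
the job is handed in; nothing more can be done
None
```

The job is handed in: by the cameras the leaf lies flat (strip at about 54 mm), the pawl pad is still fully pressed (sunk about 15 mm), the pots and jars looked undisturbed and the arm is clear; no verdict was shown at hand-in.

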